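# Nest the fittings cups and clamp them in their carrier

## Task

The nightstand is built, so pack the three empty fittings cups away for the van: stand the large blue cup in the ring of the plywood carrier, then nest the medium yellow cup in it, then the small orange cup in that one, all upright and right down. Then hold them in place: lift the sprung clamp bar by its red knob, swing it round over the nest as far as it goes, lower it by hand (do not let it snap down) until its pad rests on the small cup, and let go. Leave the tools lying on the table where they are.

Things in the scene. Friction and masses are not known exactly. Their poses are not given: they have to be found in the camera images.
- large_mid (a point): Large blue open round plastic cup: 42 mm tall, outside diameter 60 mm at the foot and 66 mm at the rim (61 mm inside the mouth, 55 mm inside at the floor), floor 3 mm thick, about 70 g. The point is on its axis, half-way up (21 mm above its underside); z is its axis, up. It starts upright on the table.
- medium_mid (a point): Medium yellow open round plastic cup: 68 mm tall, outside diameter 48 mm at the foot and 54 mm at the rim (49 mm inside the mouth, 43 mm inside at the floor), floor 3 mm thick, about 70 g. The point is on its axis, half-way up (34 mm above its underside); z is its axis, up. Starts upright on the table. Nested in the large cup its rim stands 29 mm above the large cup's rim.
- small_mid (a point): Small orange open round plastic cup: 94 mm tall, outside diameter 35 mm at the foot and 42 mm at the rim (37 mm inside the mouth), floor 3 mm thick, about 70 g. The point is on its axis, half-way up (47 mm above its underside); z is its axis, up. Starts upright on the table. Nested in the medium cup its rim stands 29 mm above the medium cup's rim.
- seat (a point): Centre of the black ring on the plywood carrier board, on the board's top face (the board is 12 mm thick and fixed to the table). The ring is 71 mm inside, 79 mm outside and 8 mm high; the large cup stands inside it on the board. Its y axis points along the board to the clamp post, 125 mm away. With all three cups nested here the small cup's rim is 100 mm above this point.
- clamp_post (a point): Foot of the upright clamp post (axis of the clamp bar's swing), on the carrier's top face, 125 mm from the ring's centre along the seat's +y. The post with its black sleeve is 31 mm thick at most and rises 184 mm.
- clamp_knob (a point): Middle of the grip of the red knob, at the free end of the grey clamp bar, 125 mm from the post's axis: an upright cylinder 24 mm in diameter, its thick part reaching 12 mm above and below this point; the bar (22 mm wide) has its upper face 22 mm below the point. The round black pad (60 mm in diameter) is right under the knob, its underside 40 mm below this point. The bar is free to lift and to swing about the post; the knob turns with the bar.
- clamp_bar (a joint): Swing of the clamp bar, rad: 0 = against its stop, pad exactly over the ring; it grows clockwise seen from above (towards the robot), up to 2.1. Light friction; stays where it is put. It starts swung aside at 1.2 to 1.8.
- clamp_lift (a joint): Lift of the clamp bar, m: 0 = fully down (pad's underside 90 mm above the board's top face, that is 10 mm lower than the rim of the nested small cup), up to 0.035. A spring in the sleeve and its weight press it down with about 7 N at 0 and 11 N at 0.035, damped. Resting on the nested cups it reads 0.010.
- cup_large: The large blue cup again; origin at the centre of its underside.
- cup_medium: The medium yellow cup again; origin at the centre of its underside.
- cup_small: The small orange cup again; origin at the centre of its underside.
- spanner: Steel combination spanner lying among the cups, 29x164x10 mm, long along its y; origin at the centre of its underside. Leave it alone.
- screwdriver_red: Red screwdriver lying at the table's near edge, 31x219x28 mm, long along its y; origin at the centre of the underside. Leave alone.
- hex_key: Small dark hex key lying near the nightstand, 28x74x7 mm; origin at the centre of the underside. Leave alone.
There are look-alikes about, which are no part of the job. There is more than one size of the cup_small; the job needs the largest.

How it is judged:
By the outcome, as a careful person would: the job done as asked, in the order asked, and still so for the second after the job is handed in, with the robot touching nothing.
It also fails if it takes over 72 s, if anything falls off the work surface, if the arm or the gripper's body presses on something with over 40 N, if the wrist force passes 120 N, or if a joint passes its speed limit or range.

## Robot

A 6-joint arm with a two-finger parallel gripper is mounted at the origin on a cart in front of the work surface, level with it; the furniture and walls round the work are solid. World frame = base frame: x ahead of the robot, y to its left, z up, the work surface at z = 0. Lengths are in m, angles in rad, forces in N, time in s.
With the tool pointing down it reaches from about 0.275 to 0.825 m from the base axis. Payload 4.9 kg.
Tool frame: the origin (TCP) lies at the very end of the fingers, on their centre line; the grasp point (between the pads) lies 19 mm behind it; z points along the fingers, y is the line along which they close (so a half turn about z gives the same grasp; the last joint's range is limited). The gripper opens to 85 mm and grips with 20 to 120 N. Pads are 22 mm wide; open, the fingers measure 114 mm over their backs; the gripper's body (76 mm by 85 mm) begins 54 mm behind the grasp point. The pads swing forward as they close: fully open they stand 13 mm farther back than shut.
Start: joints at [-1.297, 0.326, -0.193, 1.052, 0, 1.437], TCP at [0.218, -0.505, 0.231] pointing down, gripper open.
Joint ranges: [-2.65, 2.65], [-0.97, 1.79], [-1.3, 1.35], [-1.93, 2.1], [-1.47, 1.37], [-3.14, 3.14]. Speed limits (rad/s): [2.57, 2.57, 3.14, 3.14, 3.14, 3.14].

## Interface

Orientations are given as [roll, pitch, yaw] about the fixed x, y, z axes, in that order (R = Rz(yaw) Ry(pitch) Rx(roll)).
In Python, from bench import telemetry, imaging, ctrl gives the robot as it stands.
- The arm moves only by the tool apply_moves, never from a script. Its argument "plan" is a list of rows, each a list of 4 numbers: the shift along the tool's x, y, z in cm, then the turn about the tool's z in rad. In form: [[tx, ty, tz, turn], ...]. A call has exactly 10 rows; each row shifts and turns the commanded pose from where the row before left it, along the tool's axes as they then stand; what a row does not reach is not made up. A row lasts 1/8 s, in which the tool goes at most 62.5 mm and 10.7 degrees, less where a joint would pass 70% of its speed; a pose out of reach is approached as far as the arm can. A call is refused whole if a number of a shift passes 6.25 or a number of a turn 0.188, either way. A call with a gripper value outside its range is refused whole. "fingers" is the gripper's target within -1 to 1 (shut at 1, half-way at 0, fully open at -1), set as the call begins (left out, the last holds). The fingers move at their own pace and stop on an object; "force" is the grip in N (left out, the last holds). Time passes only in rows, so rows that do not move let the fingers close, or fill a call up. It gives the time, the measured TCP pose, the force, the opening and the grip force at its end, in the units of the state.
- telemetry.get_state(): the state, without advancing time (a new reading comes with each control period).
- imaging.read_camera(name): name is "scene" or "side" or "wrist"; returns the picture (400x640x3 uint8, red, green, blue); there is no depth.
- imaging.calibration(name): a dict with "fx", "fy", "cx", "cy" (pixels), "camera_from_world" (4x4, takes a point from world to camera coordinates). Camera axes: x right, y down, z forward; pixel columns grow to the right and rows downward; lengths in m; the calibration is good to about 2 mm. The wrist camera is an equidistant fisheye: a pixel r from the principal point sees the ray r / f radians off the axis. A picture is of the moment at which its call begins: read the wrist's pose just before it. calibration takes no time and is no camera call; for the wrist camera it gives the pose at the moment of the call.
- ctrl.sign_off(): hands the job in; it is judged then, once.
The state is a dict: "t": time; "joint_positions": joint angles; "qd": joint speeds; "joint_efforts": joint torques, N m; "ee_pos": TCP position; "eef_rot": TCP orientation; "ft_force": force on the tool from outside, world axes, zero at the start; "wrist_torque": the same for the moment, N m; "finger_gap": finger opening in m; "grip_force": force on a finger pad.
Only numpy, scipy, OpenCV 4.12 (cv2) and the standard library are available. Lean on these libraries where they do the work, as an engineer would, in place of code of your own. Each camera call takes 0.05 s, during which the arm holds its last target. There are 200 camera calls.

## Working session

There is one attempt and no reset: what is moved stays moved. The work goes in short steps, Python scripts to look and compute and a tool call to move; the robot and the scene stay as the last step left them, time stands still between calls to the robot, and variables do not carry over. Pictures are saved under pics/ and viewed, at most 13 in all, crops included, and the job is handed in when it is done.

Besides the shell and the picture viewer there is one more tool, called after "Request:" by a JSON object that holds its "op" and its "data", one argument or row to a line. apply_moves: Moves the arm, as the interface text tells. Its arguments: {"type":"object","properties":{"plan":{"type":"array"},"fingers":{"type":"number"},"force":{"type":"number"}},"required":["plan"]}

```bash
mkdir -p pics; ls; cat > h.py <<'E'
import numpy as np,cv2
from bench import telemetry,imaging,ctrl
def snap(n,f=None):
    c=imaging.calibration(n); im=imaging.read_camera(n)
    if f: cv2.imwrite('pics/'+f,im[:,:,::-1])
    return im,c
def ray(c,u,v,fish=False):
    T=np.array(c['camera_from_world']);R=T[:3,:3];o=-R.T@T[:3,3]
    a=np.array([(u-c['cx'])/c['fx'],(v-c['cy'])/c['fy']])
    if fish:
        r=np.hypot(*a);d=np.array([*(a/r*np.sin(r) if r>1e-9 else a),np.cos(r)])
    else: d=np.array([*a,1.])
    d=R.T@d;return o,d/np.linalg.norm(d)
def onz(c,u,v,z,fish=False):
    o,d=ray(c,u,v,fish);return o+d*(z-o[2])/d[2]
def proj(c,p,fish=False):
    T=np.array(c['camera_from_world']);q=T[:3,:3]@np.array(p)+T[:3,3]
    if fish:
        r=np.hypot(q[0],q[1]);t=np.arctan2(r,q[2]);s=t/max(r,1e-9)
        return np.array([c['cx']+c['fx']*q[0]*s,c['cy']+c['fy']*q[1]*s])
    return np.array([c['cx']+c['fx']*q[0]/q[2],c['cy']+c['fy']*q[1]/q[2]])
E
python3 - <<'E'
from h import *
a,c=snap('scene');b,d=snap('side');w,e=snap('wrist')
for n,i in (('s',a),('d',b),('w',w)): cv2.imwrite(f'pics/{n}0.png',i[:,:,::-1])
for c in (c,d,e):
    T=np.array(c['camera_from_world']);print(c['fx'],c['cx'],c['cy'],(-T[:3,:3].T@T[:3,3]).round(3),T[2,:3].round(2))
print(telemetry.get_state())
E
```

```text
pics
464.09349781181663 322.20267353041635 196.7227160791912 [ 0.004 -0.758  0.999] [ 0.41  0.56 -0.72]
515.2060024822214 332.06825744921815 192.2888463947094 [ 0.099 -1.131  0.68 ] [ 0.32  0.84 -0.44]
309.70691628693146 321.023296111816 195.3354023272179 [ 0.296 -0.471  0.374] [-0.3  -0.13 -0.94]
{'t': 0.15, 'joint_positions': array([-1.29720270e+00,  3.26797159e-01, -1.93376188e-01,  1.05200605e+00,
       -1.34170485e-05,  1.43662701e+00]), 'qd': array([ 2.14205847e-04, -3.06539513e-03,  2.98803784e-03, -2.83753369e-05,
       -1.21871128e-04, -4.24036383e-04]), 'joint_efforts': array([ 8.79185573e-04, -4.43703711e+01,  2.62665260e+01,  1.04438391e-02,
       -1.51926415e-04,  9.07574474e-06]), 'ee_pos': array([ 0.21800326, -0.5044501 ,  0.23066055]), 'eef_rot': array([-3.14022021e+00, -1.71713375e-04,  4.07762827e-01]), 'ft_force': array([-0.02840903,  0.90774292,  0.59644476]), 'wrist_torque': array([0.05339324, 0.007499  , 0.00645288]), 'grip_force': 0.0, 'finger_gap': 0.08525960998671588}
```

View pics/s0.png

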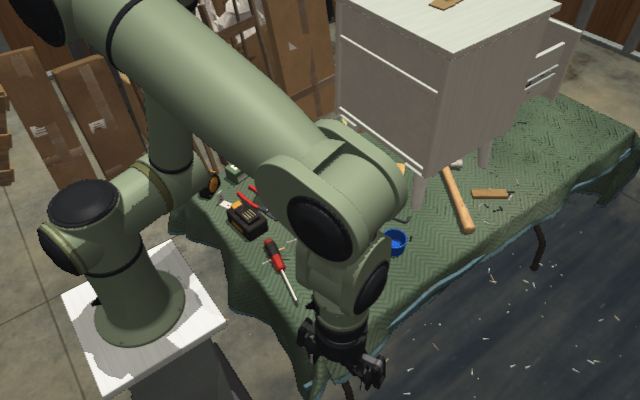

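View pics/d0.png

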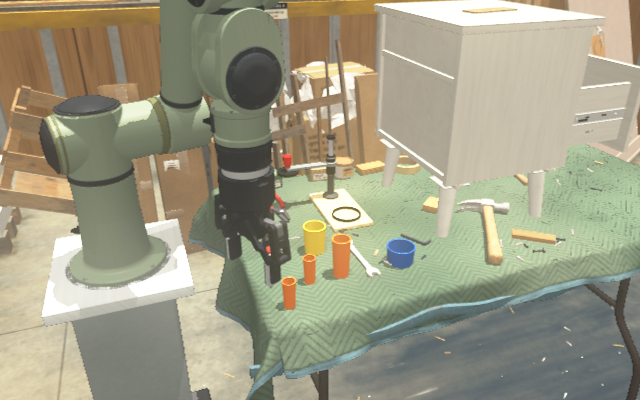

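The side view shows the scene: ring at about (347,214), post (331,165), knob (287,160), yellow cup (315,238), large orange cup (341,256), blue cup (401,253) and the spanner at (365,258). There are also two smaller orange decoys. In the scene view the arm hides most of this.

```bash
cat >> h.py <<'E'
R0={'blue':((100,150,40),(130,255,255)),'yellow':((20,150,80),(32,255,255)),'orange':((5,150,80),(16,255,255)),'red':((174,150,60),(180,255,255))}
def blobs(im,col,amin=60):
    h=cv2.cvtColor(im,cv2.COLOR_RGB2HSV);m=cv2.inRange(h,*map(np.array,R0[col]))
    if col=='red': m|=cv2.inRange(h,np.array((0,170,60)),np.array((3,255,255)))
    n,l,s,ce=cv2.connectedComponentsWithStats(m)
    return [(s[i],ce[i],l==i) for i in range(1,n) if s[i][4]>amin]
E
python3 - <<'E'
from h import *
im,c=snap('side')
zz={'blue':.021,'yellow':.034,'orange':.047,'red':.15}
for k,z in zz.items():
    for s,ce,m in blobs(im,k,40):
        u,v=s[0]+s[2]/2,s[1]+s[3]/2
        print(k,s,onz(c,u,v,z).round(3))
# black ring: ellipse
g=im.max(2)[195:232,318:375]<60
m=g.astype(np.uint8);n,l,s,ce=cv2.connectedComponentsWithStats(m)
for i in range(1,n):
    if s[i][4]>30:
        q=s[i];print('ring',q,onz(c,318+q[0]+q[2]/2-.5,195+q[1]+q[3]/2-.5,.016).round(3))
for p in [(331,196),(331,134)]: print(onz(c,*p,.012),onz(c,*p,.196))
cv2.imwrite('pics/d1.png',cv2.resize(im[120:310,210:430,::-1],None,fx=3,fy=3,interpolation=2))
w,_=snap('wrist','w1.png')
E
```

```text
yellow [304 221  21  35 606] [ 0.443 -0.127  0.034]
orange [333 235  17  43 636] [ 0.467 -0.241  0.047]
orange [303 255  12  29 290] [ 0.383 -0.263  0.047]
orange [282 278  13  31 333] [ 0.319 -0.327  0.047]
red [283 155   8  10  68] [0.445 0.096 0.15 ]
[0.57748996 0.11212512 0.012     ] [ 0.44556852 -0.23044955  0.196     ]
[0.76612476 0.60443706 0.012     ] [0.58222431 0.12620402 0.196     ]
```

View pics/d1.png

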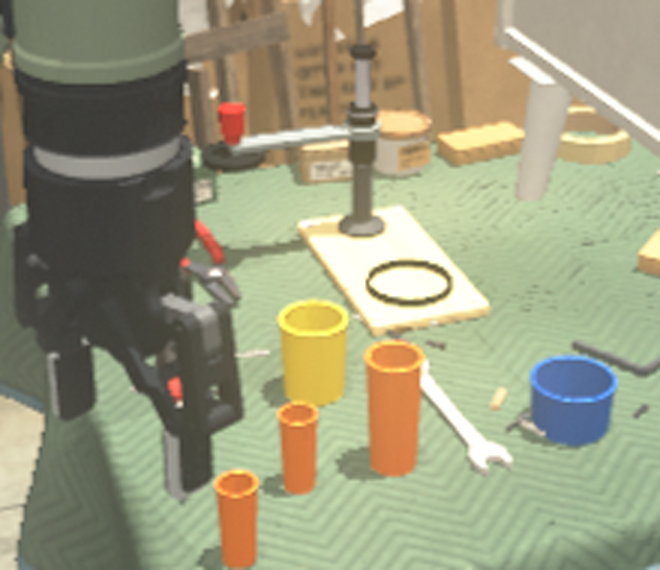

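```bash
python3 - <<'E'
from h import *
c=imaging.calibration('side')
print('blue',onz(c,401,253.3,.021),'ring',onz(c,346.7,214,.02),'post',onz(c,330.3,195.5,.014),onz(c,330.5,137,.194),'knob',onz(c,287,160.5,.142), 'pad',onz(c,210+235/3,120+155/3,.11))
print('spanner',onz(c,210+490/3,120+458/3,.005),onz(c,210+425/3,120+370/3,.005))
im,e=snap('wrist')
for k in ('blue','yellow','orange','red'):
    for s,ce,m in blobs(im,k,60): print(k,s,onz(e,*ce,.03,True).round(3))
E
```

```text
blue [ 0.61724902 -0.24108099  0.021     ] ring [ 0.57262454 -0.01772736  0.02      ] post [0.5753161 0.112123  0.014    ] [0.57432884 0.10939409 0.194     ] knob [0.44960536 0.11155013 0.142     ] pad [0.4513615  0.10860718 0.11      ]
spanner [ 0.53387783 -0.26834752  0.005     ] [ 0.53695831 -0.13635736  0.005     ]
orange [177   2  39  31 751] [ 0.326 -0.3    0.03 ]
```

View pics/w0.png

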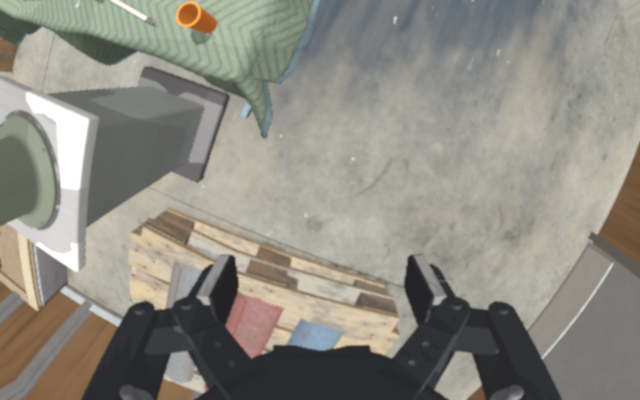

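The wrist camera is past the table edge and only shows the smallest decoy, at (197,17). The side view gives enough to set out. I'm turning the tool to yaw 90° (tool x = world +y, tool y = world +x) and heading for the blue cup.

Request:
{"op": "apply_moves", "data": {
  "plan": [
    [0, 0, 0, -0.166],
    [0, 0, 0, -0.166],
    [0, 0, 0, -0.166],
    [0, 0, 0, -0.166],
    [0, 0, 0, -0.166],
    [0, 0, 0, -0.166],
    [0, 0, 0, -0.166],
    [3, 4.5, 0, 0],
    [3, 4.5, 0, 0],
    [3, 4.5, 0, 0]
  ],
  "fingers": -1,
  "force": 30
}}

```text
t: 1.55
ee_pos: [0.3543, -0.4142, 0.2313]
eef_rot: [3.141, 0.0, 1.569]
ft_force: [0.6, -1.2, 0.2]
finger_gap: 0.0856
grip_force: 0.0
```

Request:
{"op": "apply_moves", "data": {
  "plan": [
    [3, 4.5, 0, 0],
    [3, 4.5, 0, 0],
    [3, 4.5, 0, 0],
    [3, 4.5, 0, 0],
    [3, 4.5, 0, 0],
    [2.3, 3.8, 0, 0],
    [0, 0, 3, 0],
    [0, 0, 3, 0],
    [0, 0, 0, 0],
    [0, 0, 0, 0]
  ]
}}

```text
t: 2.8
ee_pos: [0.6168, -0.2427, 0.1724]
eef_rot: [3.141, 0.001, 1.57]
ft_force: [0.0, -0.3, 0.4]
finger_gap: 0.0859
grip_force: 0.0
```

```bash
python3 - <<'E'
from h import *
im,e=snap('wrist','w2.png')
for k,z in dict(blue=.042,yellow=.068,orange=.094,red=.142).items():
    for s,ce,m in blobs(im,k,60):
        print(k,s,onz(e,s[0]+s[2]/2,s[1]+s[3]/2,z,True).round(3))
im,c=snap('scene','s2.png')
print(telemetry.get_state()['ee_pos'],proj(e,[.573,-.016,.02],True))
E
```

```text
blue [ 285  144   70   71 2914] [ 0.616 -0.238  0.042]
yellow [ 105   41   74   57 3155] [ 0.46  -0.127  0.068]
orange [  94  159  106   63 3670] [ 0.47  -0.23   0.094]
orange [ 70 217  40  37 782] [ 0.385 -0.277  0.094]
red [83 53  9 15 73] [ 0.46  -0.122  0.142]
[ 0.61721173 -0.24297243  0.1730663 ] [275.45575107 -45.14054191]
```

View pics/w2.png

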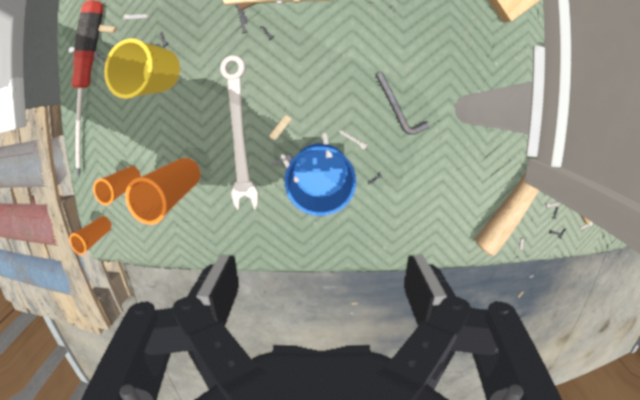

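Wrist view: blue rim centred at (320,180), yellow rim at (129,69), large orange rim at (148,197), spanner around x≈238. The blue cup measures (0.616, -0.239), so I'll descend on it.

Request:
{"op": "apply_moves", "data": {
  "plan": [
    [0.4, -0.1, 1, 0],
    [0, 0, 3, 0],
    [0, 0, 3, 0],
    [0, 0, 3, 0],
    [0, 0, 3, 0],
    [0, 0, 2, 0],
    [0, 0, 1.2, 0],
    [0, 0, 0, 0],
    [0, 0, 0, 0],
    [0, 0, 0, 0]
  ]
}}

```text
t: 4.15
ee_pos: [0.6162, -0.2387, 0.0104]
eef_rot: [3.14, 0.001, 1.57]
ft_force: [-0.1, 0.4, 0.2]
finger_gap: 0.0854
grip_force: 0.0
```

Request:
{"op": "apply_moves", "data": {
  "plan": [
    [0, 0, 0, 0],
    [0, 0, 0, 0],
    [0, 0, 0, 0],
    [0, 0, 0, 0],
    [0, 0, 0, 0],
    [0, 0, 0, 0],
    [0, 0, 0, 0],
    [0, 0, -1, 0],
    [0, 0, -3, 0],
    [0, 0, -4, 0]
  ],
  "fingers": 1,
  "force": 30
}}

```text
t: 5.4
ee_pos: [0.6145, -0.2378, 0.0894]
eef_rot: [-3.139, -0.001, 1.57]
ft_force: [0.5, -0.1, -1.5]
finger_gap: 0.0648
grip_force: 33.5
```

```bash
python3 - <<'E'
from h import *
c=imaging.calibration('wrist');s=telemetry.get_state();print(s['ee_pos'],s['finger_gap'],s['grip_force'])
im=cv2.imread('pics/w2.png')
E
```

```text
[ 0.61448752 -0.23783061  0.08942531] 0.06475979294208828 33.536953129805624
```

Request:
{"op": "apply_moves", "data": {
  "plan": [
    [0, 0, -3, 0],
    [2, -0.6, -2, 0],
    [3, -1.2, 0, 0],
    [3, -1.2, 0, 0],
    [2, -1.1, 0, 0],
    [0.8, 0, 0, 0],
    [0, 0, 0, 0],
    [0, 0, 0, 0],
    [0, 0, 0, 0],
    [0, 0, 0, 0]
  ]
}}

```text
t: 6.65
ee_pos: [0.5746, -0.1308, 0.1391]
eef_rot: [-3.141, 0.0, 1.569]
ft_force: [-0.1, 0.1, -1.2]
finger_gap: 0.0646
grip_force: 33.5
```

```bash
python3 - <<'E'
from h import *
im,e=snap('wrist','w3.png')
print(telemetry.get_state()['ee_pos'],proj(e,[.573,-.016,.02],True),proj(e,[.575,.11,.014],True))
for s,ce,m in blobs(im,'blue',60): print(s,ce)
E
```

```text
[ 0.57454209 -0.13065758  0.13912483] [319.37786272  56.74303204] [321.55579876 -71.03268697]
[  248   203   147   143 15729] [321.08977049 277.26994723]
```

View pics/w3.png

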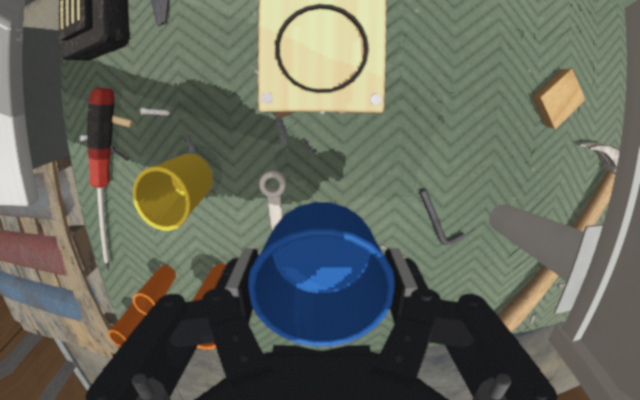

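Ring outline centred near (321,48), held blue cup's rim near (322,289), yellow rim near (164,197).

```bash
cat >> h.py <<'E'
def ellz(c,pts,z,fish=True):
    P=np.array([onz(c,u,v,z,fish)[:2] for u,v in pts]);(x,y),ax,_=cv2.fitEllipse(P.astype(np.float32)*1000)
    return round(x/1000,4),round(y/1000,4),np.round(ax,1)
E
python3 - <<'E'
from h import *
im=cv2.imread('pics/w3.png')[:,:,::-1];e=imaging.calibration('wrist')
m=(im.max(2)<70).astype(np.uint8);n,l,s,ce=cv2.connectedComponentsWithStats(m)
for i in range(1,n):
    if s[i][0]>255 and s[i][0]+s[i][2]<390 and s[i][1]<20 and s[i][4]>200:
        cs,_=cv2.findContours((l==i).astype(np.uint8),cv2.RETR_CCOMP,cv2.CHAIN_APPROX_NONE)
        for k in cs: print(s[i],len(k),ellz(e,k[:,0],.020) if len(k)>50 else '')
hull=lambda a,b,w,h:[(a+w*np.cos(t),b+h*np.sin(t)) for t in np.linspace(0,6.2,40)]
print('yellow',ellz(e,hull(163.5,197.5,29.5,32.5),.068),'held',ellz(e,hull(322,289,72,57),.171))
E
```

```text
[276   6  91  84 382] 395 (0.5744, -0.0081, array([73.3, 73.4]))
yellow (0.4453, -0.1232, array([51.6, 62.3])) held (0.5746, -0.1329, array([65.4, 65.7]))
```

Request:
{"op": "apply_moves", "data": {
  "plan": [
    [3, 0, 0, 0],
    [4, 0, 0, 0],
    [3, 0, 0, 0],
    [2.3, 0, 1, 0],
    [0, 0, 2.5, 0],
    [0, 0, 2.5, 0],
    [0, 0, 1.6, 0],
    [0, 0, 0, 0],
    [0, 0, 0, 0],
    [0, 0, 0, 0]
  ]
}}

```text
t: 7.95
ee_pos: [0.5755, -0.0075, 0.0643]
eef_rot: [3.14, 0.0, 1.57]
ft_force: [-0.3, 0.7, -0.7]
finger_gap: 0.0643
grip_force: 33.5
```

```bash
python3 - <<'E'
from h import *
im,e=snap('wrist')
sd,c=snap('side','d4.png'); sc,_=snap('scene')
cv2.imwrite('pics/m4.png',np.hstack([cv2.resize(im[100:,160:480],(400,375)),cv2.resize(sd[130:255,280:413],(400,375),interpolation=2)])[:,:,::-1])
cv2.imwrite('pics/w4.png',im[:,:,::-1])
print(telemetry.get_state()['ee_pos'])
E
```

```text
[ 0.57513455 -0.00735563  0.06396874]
```

View pics/m4.png

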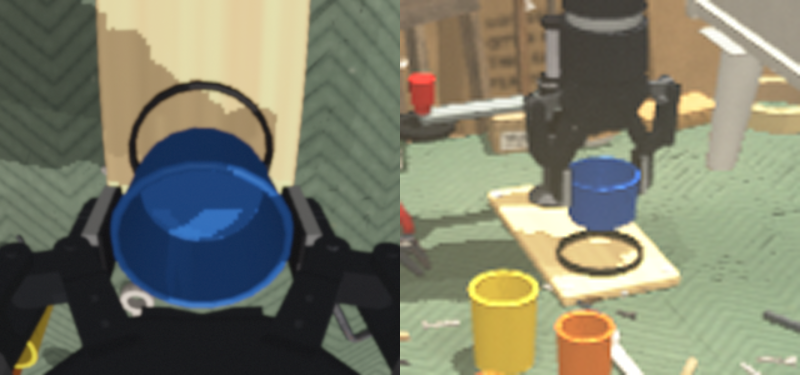

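```bash
python3 - <<'E'
from h import *
im=cv2.imread('pics/w4.png')[:,:,::-1];e=imaging.calibration('wrist')
h=im.max(2)
pts=[]
for u in range(285,360,5):
    col=h[150:230,u].astype(int);k=np.where(col<75)[0]
    if len(k): 
        pts.append((u,150+k[0])); 
P=np.array([onz(e,u,v,.020,True)[:2] for u,v in pts]);print(P.round(4).tolist())
from scipy.optimize import least_squares
r=least_squares(lambda q:np.hypot(*(P-q).T)-.0395,[.574,-.01]);print('ring',r.x,abs(r.fun).max())
c=imaging.calibration('side');sd=cv2.imread('pics/d4.png')
m=(sd[200:228,325:368].max(2)<75).astype(np.uint8);ys,xs=np.nonzero(m);print(xs.min()+325,xs.max()+325,ys.min()+200,ys.max()+200)
(a,b),ax,_=cv2.fitEllipse(np.c_[xs+325,ys+200].astype(np.float32));print(a,b,ax,onz(c,a,b,.016))
s=sd[:,:,::-1]
for k in ('blue',):
  for t,ce,mm in blobs(s,k,60):
    print(t);x,y=t[0]+t[2]/2-.5,t[1]+t[3]/2-.5;print(onz(c,x,y,.0540+.021))
E
```

```text
[[0.5521, 0.0254], [0.5553, 0.0273], [0.5585, 0.0286], [0.5617, 0.0305], [0.5648, 0.0305], [0.5679, 0.0311], [0.5711, 0.0318], [0.5742, 0.0318], [0.5773, 0.0318], [0.5804, 0.0311], [0.5835, 0.0311], [0.5867, 0.0298], [0.5898, 0.0286], [0.593, 0.0273], [0.5963, 0.0247]]
ring [ 0.57392737 -0.00760985] 0.0005437685982096069Traceback (most recent call last):
  File "<stdin>", line 13, in <module>
    return umr_minimum(a, axis, None, out, keepdims, initial, where)
ValueError: zero-size array to reduction operation minimum which has no identity
```

```bash
python3 - <<'E'
from h import *
c=imaging.calibration('side')
print(onz(c,348.2,194.5,.075),onz(c,346.7,214,.016),proj(c,[.574,-.0076,.016]),proj(c,[.575,-.009,.0746]))
s=cv2.imread('pics/d4.png')[:,:,::-1]
for t,ce,mm in blobs(s,'blue',60): print(t,onz(c,t[0]+t[2]/2-.5,t[1]+t[3]/2-.5,.0746))
print(s[205:222,330:364].max(2)[::2,::2])
E
```

```text
[ 0.57791833 -0.0128695   0.075     ] [ 0.57549768 -0.01097707  0.016     ] [345.70528258 213.53108281] [346.61189649 194.19750473]
[[255 255 255 255 255 194 132 137 137 136 134 148 232 254 252 161 163]
 [255 255 255 255 208  86  87  81  82  83  86 111 249 255 255 240 161]
 [228 226 121  83  95 129 189 238 246 220 146 115  85  83 244 255 236]
 [231 183  91 173 236 236 233 236 234 228 226 227 220 139  86 251 255]
 [234 100 202 234 235 236 236 234 237 234 227 226 229 245 228 172 255]
 [234 127 177 232 237 235 237 235 234 237 232 227 255 255 253 166 255]
 [234 207  84 135 223 233 235 237 235 235 237 241 252 253  89 234 255]
 [249 248 210 101  85  91 119 151 189 150 152  94  89 107 220 255 255]
 [249 252 253 253 237 195 148  92  92  92 117 172 221 255 255 255 255]]
```

Both views agree that the cup needs about +2 mm in y and −1.5 mm in x. I'll correct by that and lower it.

Request:
{"op": "apply_moves", "data": {
  "plan": [
    [0.2, -0.15, 0, 0],
    [0, 0, 1, 0],
    [0, 0, 1, 0],
    [0, 0, 1, 0],
    [0, 0, 0.6, 0],
    [0, 0, 0.3, 0],
    [0, 0, 0.2, 0],
    [0, 0, 0, 0],
    [0, 0, 0, 0],
    [0, 0, 0, 0]
  ]
}}

```text
t: 9.35
ee_pos: [0.5735, -0.0053, 0.0226]
eef_rot: [3.141, 0.0, 1.57]
ft_force: [-0.6, -0.2, 1.6]
finger_gap: 0.0644
grip_force: 33.7
```

Request:
{"op": "apply_moves", "data": {
  "plan": [
    [0, 0, 0, 0],
    [0, 0, 0, 0],
    [0, 0, 0, 0],
    [0, 0, -1, 0],
    [0, 0, -3, 0],
    [0, 0, -5, 0],
    [-3, -3, -5, 0],
    [-4, -4, 0, 0],
    [-4, -4, 0, 0],
    [-1, -1.9, 0, 0]
  ],
  "fingers": -1
}}

```text
t: 10.6
ee_pos: [0.4437, -0.1253, 0.1608]
eef_rot: [3.141, 0.001, 1.567]
ft_force: [0.0, 0.3, -0.6]
finger_gap: 0.0858
grip_force: 0.0
```

Request:
{"op": "apply_moves", "data": {
  "plan": [
    [0, 0, 0, 0],
    [0, 0, 0, 0],
    [0, 0, 0, 0],
    [0, 0, 0, 0],
    [0, 0, 0, 0],
    [0, 0, 0, 0],
    [0, 0, 0, 0],
    [0, 0, 0, 0],
    [0, 0, 0, 0],
    [0, 0, 0, 0]
  ]
}}

```text
t: 11.85
ee_pos: [0.4454, -0.1238, 0.1599]
eef_rot: [3.142, 0.0, 1.57]
ft_force: [0.3, 0.1, -0.5]
finger_gap: 0.0854
grip_force: 0.0
```

```bash
python3 - <<'E'
from h import *
im,e=snap('wrist');sd,c=snap('side','d5.png')
cv2.imwrite('pics/w5.png',im[:,:,::-1])
cv2.imwrite('pics/m5.png',np.hstack([cv2.resize(im,(560,350)),cv2.resize(sd[180:290,290:365],(239,350),interpolation=2)])[:,:,::-1])
print(telemetry.get_state()['ee_pos'])
E
```

```text
[ 0.4454316  -0.12377268  0.15994821]
```

View pics/m5.png

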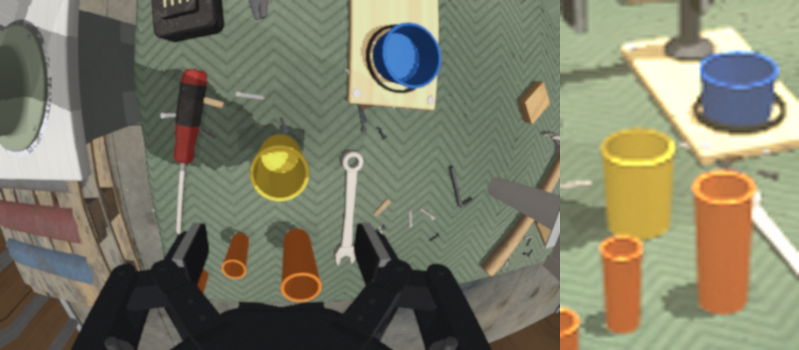

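Blue stands in the ring. The yellow rim is at about (320,195) in full pixels and the large orange rim at about (344,328).

```bash
python3 - <<'E'
from h import *
im=cv2.imread('pics/w5.png')[:,:,::-1];e=imaging.calibration('wrist')
def rim(col,z,r,i0):
    t,ce,m=max(blobs(im,col,200),key=lambda b:b[0][4]);print(t)
    cs,_=cv2.findContours(m.astype(np.uint8),cv2.RETR_EXTERNAL,cv2.CHAIN_APPROX_NONE)
    P=np.array([onz(e,u,v,z,True)[:2] for u,v in cs[0][:,0] if v>i0])
    from scipy.optimize import least_squares
    q=least_squares(lambda q:np.hypot(*(P-q).T)-r,P.mean(0),loss='soft_l1',f_scale=.001);print(col,q.x.round(4),abs(q.fun).mean())
rim('yellow',.068,.027,196);rim('orange',.094,.021,328);rim('blue',.054,.033,0)
E
```

```text
[ 287  154   66   74 3576]
yellow [ 0.4435 -0.1221] 0.00030252187438375495
[ 321  262   47   83 2874]
orange [ 0.4658 -0.2399] 0.00033580913439601803
[ 427   27   77   74 4219]
blue [ 0.5704 -0.0071] 0.0019962857282475356
```

Request:
{"op": "apply_moves", "data": {
  "plan": [
    [0.2, -0.2, 2, 0],
    [0, 0, 3, 0],
    [0, 0, 3, 0],
    [0, 0, 2.5, 0],
    [0, 0, 1.4, 0],
    [0, 0, 0, 0],
    [0, 0, 0, 0],
    [0, 0, 0, 0],
    [0, 0, 0, 0],
    [0, 0, 0, 0]
  ]
}}

```text
t: 13.2
ee_pos: [0.4437, -0.1218, 0.0413]
eef_rot: [3.141, 0.0, 1.57]
ft_force: [0.7, -0.0, -0.0]
finger_gap: 0.0855
grip_force: 0.0
```

Request:
{"op": "apply_moves", "data": {
  "plan": [
    [0, 0, 0, 0],
    [0, 0, 0, 0],
    [0, 0, 0, 0],
    [0, 0, 0, 0],
    [0, 0, 0, 0],
    [0, 0, 0, 0],
    [0, 0, 0, 0],
    [0, 0, -1, 0],
    [0, 0, -3, 0],
    [0, 0, -4, 0]
  ],
  "fingers": 1,
  "force": 30
}}

```text
t: 14.45
ee_pos: [0.4425, -0.1213, 0.1214]
eef_rot: [-3.139, -0.001, 1.57]
ft_force: [1.2, -0.5, -0.6]
finger_gap: 0.0533
grip_force: 31.8
```

Request:
{"op": "apply_moves", "data": {
  "plan": [
    [0, 0, -3, 0],
    [1, 4, -1, 0],
    [1, 4, 0, 0],
    [1, 4, 0, 0],
    [1, 1, 0, 0],
    [0, 0, 0, 0],
    [0, 0, 0, 0],
    [0, 0, 0, 0],
    [0, 0, 0, 0],
    [0, 0, 0, 0]
  ]
}}

```text
t: 15.7
ee_pos: [0.5733, -0.0821, 0.1611]
eef_rot: [3.141, 0.0, 1.569]
ft_force: [0.4, 0.0, -1.3]
finger_gap: 0.0532
grip_force: 31.9
```

```bash
cat >> h.py <<'E'
from scipy.optimize import least_squares
def rim(im,e,col,z,r,lo=0,hi=400,k=0):
    t,ce,m=sorted(blobs(im,col,200),key=lambda b:-b[0][4])[k]
    cs,_=cv2.findContours(m.astype(np.uint8),cv2.RETR_EXTERNAL,cv2.CHAIN_APPROX_NONE)
    P=np.array([onz(e,u,v,z,True)[:2] for u,v in max(cs,key=len)[:,0] if lo<=v<=hi])
    q=least_squares(lambda q:np.hypot(*(P-q).T)-r,P.mean(0),loss='soft_l1',f_scale=.0007);print(col,t,q.x.round(4),abs(q.fun).mean().round(5),len(P))
E
python3 - <<'E'
from h import *
im,e=snap('wrist','w6.png');p=telemetry.get_state()['ee_pos'];print(p)
rim(im,e,'blue',.054,.033);rim(im,e,'yellow',p[2]-.041+.068,.027,280)
m=blobs(im,'blue',200)[0][0]
E
```

```text
[ 0.57331851 -0.08205986  0.16105644]
blue [ 282   63   81   81 5172] [ 0.5738 -0.0063] 0.00055 227
yellow [  263   195   117   137 11768] [ 0.573  -0.0838] 0.00021 158
```

View pics/w6.png

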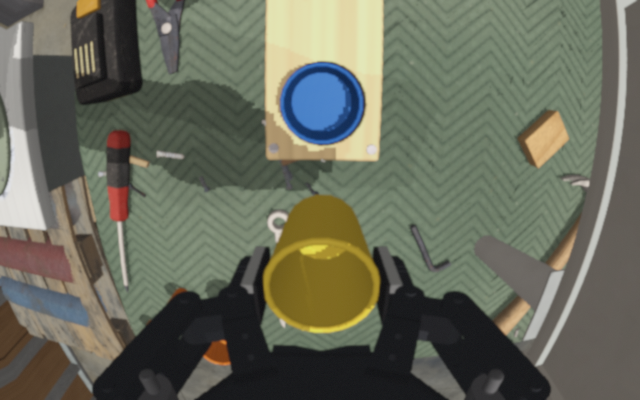

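The picture shows the blue cup seated at (322,103) and the held yellow rim at (322,285). Nesting it now.

Request:
{"op": "apply_moves", "data": {
  "plan": [
    [3, 0.1, 0, 0],
    [3, 0, 0, 0],
    [1.75, 0, 0, 0],
    [0, 0, 1, 0],
    [0, 0, 3, 0],
    [0, 0, 3, 0],
    [0, 0, 2, 0],
    [0, 0, 1, 0],
    [0, 0, 0.3, 0],
    [0, 0, 0, 0]
  ]
}}

```text
t: 17.0
ee_pos: [0.5749, -0.0047, 0.0583]
eef_rot: [3.141, 0.0, 1.569]
ft_force: [0.5, 0.4, 0.0]
finger_gap: 0.0529
grip_force: 31.9
```

Request:
{"op": "apply_moves", "data": {
  "plan": [
    [0, 0, 0.2, 0],
    [0, 0, 0, 0],
    [0, 0, 0, 0],
    [0, 0, 0, 0],
    [0, 0, 0, 0],
    [0, 0, 0, 0],
    [0, 0, 0, 0],
    [0, 0, 0, 0],
    [0, 0, 0, 0],
    [0, 0, 0, 0]
  ]
}}

```text
t: 18.25
ee_pos: [0.575, -0.0044, 0.0563]
eef_rot: [3.141, 0.0, 1.57]
ft_force: [0.9, 0.6, 5.3]
finger_gap: 0.0529
grip_force: 32.2
```

Request:
{"op": "apply_moves", "data": {
  "plan": [
    [0, 0, 0, 0],
    [0, 0, 0, 0],
    [0, 0, 0, 0],
    [0, 0, -1, 0],
    [0, 0, -3, 0],
    [0, 0, -5, 0],
    [-4, -2, -4, 0],
    [-5, -3, 0, 0],
    [-5, -3, 0, 0],
    [-5, -2, 0, 0]
  ],
  "fingers": -0.5
}}

```text
t: 19.5
ee_pos: [0.4732, -0.1955, 0.187]
eef_rot: [3.141, 0.001, 1.57]
ft_force: [0.7, -0.1, 0.6]
finger_gap: 0.064
grip_force: 0.0
```

Request:
{"op": "apply_moves", "data": {
  "plan": [
    [-4.6, -0.9, 0, 0],
    [0, 0, 0, 0],
    [0, 0, 0, 0],
    [0, 0, 0, 0],
    [0, 0, 0, 0],
    [0, 0, 0, 0],
    [0, 0, 0, 0],
    [0, 0, 0, 0],
    [0, 0, 0, 0],
    [0, 0, 0, 0]
  ]
}}

```text
t: 20.75
ee_pos: [0.4653, -0.2403, 0.1859]
eef_rot: [-3.142, 0.0, 1.57]
ft_force: [0.5, -0.6, 0.5]
finger_gap: 0.0643
grip_force: 0.0
```

```bash
python3 - <<'E'
from h import *
im,e=snap('wrist','w7.png');sd,c=snap('side','d7.png');s=telemetry.get_state();print(s['ee_pos'],s['finger_gap'])
t=sorted(blobs(im,'orange',150),key=lambda b:-b[0][4]);print([b[0] for b in t])
b=t[0][0];rim(im,e,'orange',.094,.021,b[1]+b[3]-15)
rim(im,e,'yellow',.083,.027);
for k in ('blue','yellow'):
  for t,_,_ in blobs(sd,k,100): print(k,t)
print([proj(c,[.574,-.0065,z]) for z in (.012,.054,.083)])
E
```

```text
[ 0.46530536 -0.24029195  0.18594275] 0.06397324396329088
[array([ 297,  155,   51,   65, 2400], dtype=int32), array([227, 162,  37,  41, 970], dtype=int32), array([176, 217,  39,  43, 915], dtype=int32)]
orange [ 297  155   51   65 2400] [ 0.4661 -0.237 ] 0.00046 60Traceback (most recent call last):
  File "<stdin>", line 5, in <module>
  File "h.py", line 33, in rim
    t,ce,m=sorted(blobs(im,col,200),key=lambda b:-b[0][4])[k]
           ~~~~~~~~~~~~~~~~~~~~~~~~~~~~~~~~~~~~~~~~~~~~~~~^^^
IndexError: list index out of range
```

Request:
{"op": "apply_moves", "data": {
  "plan": [
    [0.3, 0.05, 2, 0],
    [0, 0, 3, 0],
    [0, 0, 3, 0],
    [0, 0, 2.5, 0],
    [0, 0, 1.4, 0],
    [0, 0, 0, 0],
    [0, 0, 0, 0],
    [0, 0, 0, 0],
    [0, 0, 0, 0],
    [0, 0, 0, 0]
  ]
}}

```text
t: 22.1
ee_pos: [0.466, -0.2374, 0.0673]
eef_rot: [3.141, 0.0, 1.57]
ft_force: [0.4, 0.5, 0.2]
finger_gap: 0.0644
grip_force: 0.0
```

Request:
{"op": "apply_moves", "data": {
  "plan": [
    [0, 0, 0, 0],
    [0, 0, 0, 0],
    [0, 0, 0, 0],
    [0, 0, 0, 0],
    [0, 0, 0, 0],
    [0, 0, 0, 0],
    [0, 0, -1, 0],
    [0, 0, -3, 0],
    [0, 0, -5, 0],
    [0, 0, -4, 0]
  ],
  "fingers": 1,
  "force": 30
}}

```text
t: 23.35
ee_pos: [0.4658, -0.2373, 0.1989]
eef_rot: [3.141, 0.0, 1.57]
ft_force: [0.7, -1.1, -0.4]
finger_gap: 0.041
grip_force: 30.5
```

```bash
python3 - <<'E'
from h import *
sd=cv2.imread('pics/d7.png')[:,:,::-1];c=imaging.calibration('side')
for k in ('blue','yellow'):
  for t,_,_ in blobs(sd,k,60): print(k,t)
print([proj(c,[.574,-.0065,z]).round(1) for z in (.012,.054,.083)])
E
```

```text
yellow [337 188  19  18 288]
[array([345.5, 214.7]), array([345.8, 200.8]), array([346., 191.])]
```

Request:
{"op": "apply_moves", "data": {
  "plan": [
    [2, 2, 0, 0],
    [4, 3, 0, 0],
    [4, 3, 0, 0],
    [4, 2, 0, 0],
    [1.7, 0.8, 0, 0],
    [0, 0, 0, 0],
    [0, 0, 0, 0],
    [0, 0, 0, 0],
    [0, 0, 0, 0],
    [0, 0, 0, 0]
  ]
}}

```text
t: 24.6
ee_pos: [0.5738, -0.0809, 0.197]
eef_rot: [3.142, 0.0, 1.569]
ft_force: [0.2, -0.2, -1.2]
finger_gap: 0.0407
grip_force: 30.5
```

```bash
python3 - <<'E'
from h import *
im,e=snap('wrist','w8.png');s=telemetry.get_state();p=s['ee_pos'];print(p)
rim(im,e,'yellow',.083,.027);rim(im,e,'blue',.054,.033)
t=sorted(blobs(im,'orange',150),key=lambda b:-b[0][4])[0][0]
rim(im,e,'orange',p[2]-.0673+.094,.021,t[1]+t[3]-25)
E
```

```text
[ 0.57386045 -0.08076614  0.19701095]
yellow [ 290   73   66   62 2538] [ 0.5746 -0.0058] 0.0008 181Traceback (most recent call last):
  File "<stdin>", line 3, in <module>
  File "h.py", line 33, in rim
    t,ce,m=sorted(blobs(im,col,200),key=lambda b:-b[0][4])[k]
           ~~~~~~~~~~~~~~~~~~~~~~~~~~~~~~~~~~~~~~~~~~~~~~~^^^
IndexError: list index out of range
```

```bash
python3 - <<'E'
from h import *
im=cv2.imread('pics/w8.png')[:,:,::-1];e=imaging.calibration('wrist')
t=sorted(blobs(im,'orange',150),key=lambda b:-b[0][4])[0][0]
rim(im,e,'orange',.197-.0673+.094,.021,t[1]+t[3]-25)
h=cv2.cvtColor(im,cv2.COLOR_RGB2HSV);print(h[95:145:6,322].tolist())
E
```

```text
orange [ 276  193   91  132 8522] [ 0.5736 -0.0836] 0.00019 94
[[29, 147, 227], [29, 148, 227], [29, 147, 227], [29, 149, 226], [24, 176, 175], [23, 189, 128], [23, 185, 134], [122, 23, 156], [19, 94, 171]]
```

View pics/w8.png

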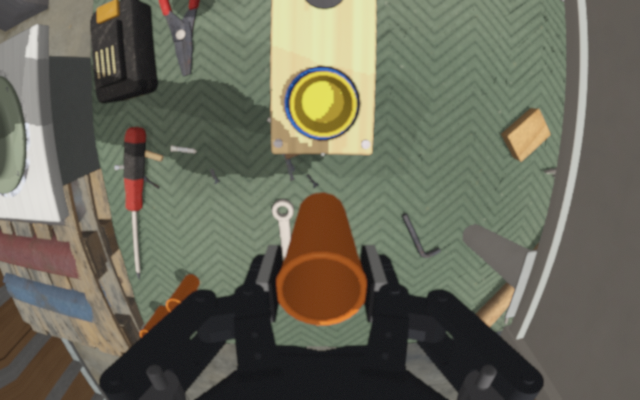

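Blue and yellow are nested at (322,103) and the held orange rim is at (321,288). Placing the small cup.

Request:
{"op": "apply_moves", "data": {
  "plan": [
    [3, 0.1, 0, 0],
    [3, 0, 0, 0],
    [1.75, 0, 0, 0],
    [0, 0, 2, 0],
    [0, 0, 3, 0],
    [0, 0, 3, 0],
    [0, 0, 2, 0],
    [0, 0, 0.8, 0],
    [0, 0, 0, 0],
    [0, 0, 0, 0]
  ]
}}

```text
t: 25.9
ee_pos: [0.5759, -0.003, 0.0899]
eef_rot: [3.14, 0.0, 1.57]
ft_force: [-0.6, 0.4, -0.3]
finger_gap: 0.0406
grip_force: 30.5
```

Request:
{"op": "apply_moves", "data": {
  "plan": [
    [0, 0, 0.2, 0],
    [0, 0, 0.2, 0],
    [0, 0, 0.1, 0],
    [0, 0, 0, 0],
    [0, 0, 0, 0],
    [0, 0, 0, 0],
    [0, 0, 0, 0],
    [0, 0, 0, 0],
    [0, 0, 0, 0],
    [0, 0, 0, 0]
  ]
}}

```text
t: 27.15
ee_pos: [0.5756, -0.0029, 0.0852]
eef_rot: [3.14, 0.0, 1.57]
ft_force: [-2.6, 0.4, 7.5]
finger_gap: 0.0407
grip_force: 31.1
```

Request:
{"op": "apply_moves", "data": {
  "plan": [
    [0, 0, 0, 0],
    [0, 0, 0, 0],
    [0, 0, 0, 0],
    [0, 0, -1, 0],
    [0, 0, -3, 0],
    [0, 0, -5, 0],
    [0, 0, -5, 0],
    [0, -4, -2, 0],
    [4, -4.3, 0, 0],
    [4, -4.3, 0, 0]
  ],
  "fingers": -0.5
}}

```text
t: 28.4
ee_pos: [0.4482, 0.0778, 0.2449]
eef_rot: [3.14, -0.0, 1.568]
ft_force: [0.5, 0.4, 1.1]
finger_gap: 0.0641
grip_force: 0.0
```

Request:
{"op": "apply_moves", "data": {
  "plan": [
    [3.4, 0, 0, 0],
    [0, 0, 0, -0.1745],
    [0, 0, 0, -0.1745],
    [0, 0, 0, -0.1745],
    [0, 0, 0, -0.1745],
    [0, 0, 0, -0.1745],
    [0, 0, 0, -0.1745],
    [0, 0, 0, -0.1745],
    [0, 0, 0, -0.1745],
    [0, 0, 0, -0.1745]
  ]
}}

```text
t: 29.65
ee_pos: [0.4492, 0.1113, 0.2446]
eef_rot: [3.141, 0.001, -3.137]
ft_force: [0.7, -0.7, 0.4]
finger_gap: 0.0638
grip_force: 0.0
```

Request:
{"op": "apply_moves", "data": {
  "plan": [
    [0, 0, 0, 0],
    [0, 0, 0, 0],
    [0, 0, 0, 0],
    [0, 0, 0, 0],
    [0, 0, 0, 0],
    [0, 0, 0, 0],
    [0, 0, 0, 0],
    [0, 0, 0, 0],
    [0, 0, 0, 0],
    [0, 0, 0, 0]
  ]
}}

```text
t: 30.9
ee_pos: [0.4492, 0.1113, 0.2439]
eef_rot: [3.142, -0.0, 3.14]
ft_force: [0.0, -0.5, -0.1]
finger_gap: 0.0639
grip_force: 0.0
```

```bash
python3 - <<'E'
from h import *
im,e=snap('wrist','w9.png');s=telemetry.get_state();p=s['ee_pos'];print(p,s['eef_rot'],s['joint_positions'].round(2))
for t,ce,m in blobs(im,'red',60): print('red',t,ce,onz(e,*ce,.154,True).round(4))
for t,ce,m in blobs(im,'orange',60): print('or',t,ce,onz(e,t[0]+t[2]/2-.5,t[1]+t[3]/2-.5,.112,True).round(4))
sd,c=snap('side');cv2.imwrite('pics/m9.png',np.hstack([cv2.resize(im,(480,300)),cv2.resize(sd[120:230,260:376],(316,300),interpolation=2)])[:,:,::-1])
E
```

```text
[0.44915103 0.11124423 0.24393731] [-3.14157197e+00  5.91553836e-06  3.14027116e+00] [ 0.08  0.16 -0.39  1.03 -0.    0.08]
red [318 182  30  32 418] [333.96411483 196.30382775] [0.446  0.1218 0.154 ]
or [ 29  87  35  19 494] [44.56275304 95.09919028] [ 0.3349 -0.2141  0.112 ]
or [ 58 123  37  23 551] [ 74.73684211 132.9292196 ] [ 0.3864 -0.1642  0.112 ]
or [203 262  25  33 367] [213.98910082 277.01634877] [ 0.5574 -0.007   0.112 ]
```

View pics/m9.png

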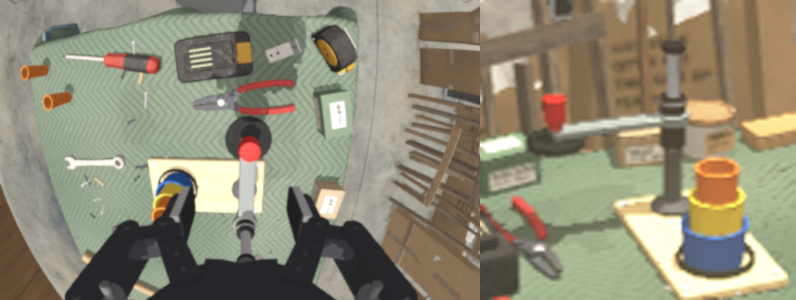

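The nest (orange, yellow, blue) stands upright in the ring. The knob's top is at about (333,198) in full wrist pixels, so it sits near (0.448, 0.121). Going down on the knob.

Request:
{"op": "apply_moves", "data": {
  "plan": [
    [0, 1, 1, 0],
    [0, 0, 3, 0],
    [0, 0, 3, 0],
    [0, 0, 3, 0],
    [0, 0, 1.3, 0],
    [0, 0, 0.5, 0],
    [0, 0, 0, 0],
    [0, 0, 0, 0],
    [0, 0, 0, 0],
    [0, 0, 0, 0]
  ]
}}

```text
t: 32.25
ee_pos: [0.4495, 0.1213, 0.1263]
eef_rot: [3.142, 0.001, 3.14]
ft_force: [0.4, 0.5, 0.5]
finger_gap: 0.0639
grip_force: 0.0
```

Request:
{"op": "apply_moves", "data": {
  "plan": [
    [0, 0, 0, 0],
    [0, 0, 0, 0],
    [0, 0, 0, 0],
    [0, 0, 0, 0],
    [0, 0, 0, 0],
    [0, 0, 0, 0],
    [0, 0, 0, 0],
    [0, 0, 0, 0],
    [0, 0, 0, 0],
    [0, 0, 0, 0]
  ],
  "fingers": 1,
  "force": 60
}}

```text
t: 33.5
ee_pos: [0.4491, 0.1213, 0.1259]
eef_rot: [3.142, -0.0, 3.14]
ft_force: [-2.0, -0.9, 1.5]
finger_gap: 0.0223
grip_force: 58.6
```

Request:
{"op": "apply_moves", "data": {
  "plan": [
    [0, 0, -0.5, 0],
    [0, 0, -0.5, 0],
    [0, 0, -0.5, 0],
    [0, 0, -0.5, 0],
    [0, 0, -0.5, 0],
    [0, 0, 0, 0],
    [0, 0, 0, 0],
    [0, 0, 0, 0],
    [0, 0, 0, 0],
    [0, 0, 0, 0]
  ]
}}

```text
t: 34.75
ee_pos: [0.4498, 0.1212, 0.1508]
eef_rot: [-3.141, 0.001, 3.14]
ft_force: [6.5, -1.5, -9.3]
finger_gap: 0.022
grip_force: 59.1
```

```bash
python3 - <<'E'
from h import *
# arc plan: post P, radius .125, tool turned with bar; chords per row in tool axes
s=telemetry.get_state();p=s['ee_pos'];print(p,s['ft_force'],s['grip_force'],s['finger_gap'])
for P in ([.5742,.1189],[.575,.118]):
    v=p[:2]-P;print(np.hypot(*v),np.arctan2(v[1],v[0]))
# row: yaw before = a (tool x along radial outward at start); turn d each row CCW
d=.1;print('chord in frame before row: radial',.125*(np.cos(d)-1),'tang',.125*np.sin(d))
E
```

```text
[0.4498022  0.12119868 0.1508413 ] [ 6.4575902  -1.53154013 -9.28600819] 59.05056839401368 0.021979987044720792
0.12441903147712792 3.1231163297103626
0.12523865011330354 3.1160492339360415
chord in frame before row: radial -0.0006244793402467724 tang 0.01247917708085352
```

Lifted 25 mm with about 9 N down, as expected. Now I swing it along the arc, turning the tool with the bar.

Request:
{"op": "apply_moves", "data": {
  "plan": [
    [-0.06, -1.25, 0, -0.1],
    [-0.06, -1.25, 0, -0.1],
    [-0.06, -1.25, 0, -0.1],
    [-0.06, -1.25, 0, -0.1],
    [-0.06, -1.25, 0, -0.1],
    [-0.06, -1.25, 0, -0.1],
    [-0.06, -1.25, 0, -0.1],
    [-0.06, -1.25, 0, -0.1],
    [-0.06, -1.25, 0, -0.1],
    [0, 0, 0, 0]
  ]
}}

```text
t: 36.0
ee_pos: [0.4939, 0.0213, 0.1496]
eef_rot: [3.139, -0.006, -2.245]
ft_force: [-1.3, -3.9, -9.9]
finger_gap: 0.0222
grip_force: 59.2
```

```bash
python3 - <<'E'
from h import *
s=telemetry.get_state();p=s['ee_pos'];print(p,s['eef_rot'],s['ft_force'],s['wrist_torque'],s['joint_positions'].round(2))
v=p[:2]-[.5746,.119];print(np.hypot(*v),np.arctan2(v[1],v[0])+2*np.pi)
E
```

```text
[0.49393669 0.02131238 0.14956589] [ 3.13898134 -0.00596521 -2.24464311] [-1.32460967 -3.85900227 -9.85519391] [-1.17625268  0.23952778 -0.26668353] [-0.1   0.3  -0.45  0.82 -0.   -1.  ]
0.12668638417658643 4.022156488220443
```

Request:
{"op": "apply_moves", "data": {
  "plan": [
    [-0.06, -1.25, 0, -0.1],
    [-0.06, -1.25, 0, -0.1],
    [-0.06, -1.25, 0, -0.1],
    [-0.06, -1.25, 0, -0.1],
    [-0.06, -1.25, 0, -0.1],
    [-0.06, -1.25, 0, -0.1],
    [-0.04, -0.8, 0, -0.065],
    [0, 0, 0, 0],
    [0, 0, 0, 0],
    [0, 0, 0, 0]
  ]
}}

```text
t: 37.25
ee_pos: [0.5717, -0.009, 0.15]
eef_rot: [3.138, -0.011, -1.581]
ft_force: [-0.3, -14.3, -8.7]
finger_gap: 0.0221
grip_force: 59.3
```

```bash
python3 - <<'E'
from h import *
s=telemetry.get_state();p=s['ee_pos'];print(p,s['eef_rot'],s['ft_force'],s['wrist_torque'])
v=p[:2]-[.5746,.119];print(np.hypot(*v),np.arctan2(v[1],v[0])+2*np.pi)
E
```

```text
[ 0.57165388 -0.00896882  0.15003571] [ 3.13791479 -0.01051026 -1.5810523 ] [ -0.29095106 -14.2544823   -8.69074503] [-3.15582768e+00  2.26162672e-03 -6.67304455e-02]
0.1280027283591328 4.6893708507323435
```

Request:
{"op": "apply_moves", "data": {
  "plan": [
    [0.2, -0.2, 0, 0],
    [0, -0.2, 0, 0],
    [0, 0, 0, 0],
    [0, 0, 0, 0],
    [0, 0, 0, 0],
    [0, 0, 0, 0],
    [0, 0, 0, 0],
    [0, 0, 0, 0],
    [0, 0, 0, 0],
    [0, 0, 0, 0]
  ]
}}

```text
t: 38.5
ee_pos: [0.5739, -0.0092, 0.1494]
eef_rot: [3.135, -0.007, -1.579]
ft_force: [-4.0, -9.6, -10.1]
finger_gap: 0.0218
grip_force: 59.2
```

Request:
{"op": "apply_moves", "data": {
  "plan": [
    [0.1, -0.2, 0, 0],
    [0, -0.1, 0, 0],
    [0, 0, 0, 0],
    [0, 0, 0, 0],
    [0, 0, 0, 0],
    [0, 0, 0, 0],
    [0, 0, 0, 0],
    [0, 0, 0, 0],
    [0, 0, 0, 0],
    [0, 0, 0, 0]
  ]
}}

```text
t: 39.75
ee_pos: [0.5755, -0.0094, 0.1488]
eef_rot: [3.132, -0.005, -1.578]
ft_force: [-5.3, -8.7, -8.8]
finger_gap: 0.0218
grip_force: 59.2
```

```bash
python3 - <<'E'
from h import *
sd,c=snap('side');sc,c2=snap('scene');s=telemetry.get_state();print(s['ee_pos'],s['ft_force'],s['wrist_torque'])
cv2.imwrite('pics/m10.png',np.hstack([cv2.resize(sd[120:240,270:400],(400,369),interpolation=2),cv2.resize(sc[130:290,250:423],(400,369),interpolation=2)])[:,:,::-1])
E
```

```text
[ 0.57548257 -0.00937627  0.14874186] [-5.23434326 -7.89474627 -8.88660133] [-1.8799116   0.88581392  0.65675951]
```

View pics/m10.png

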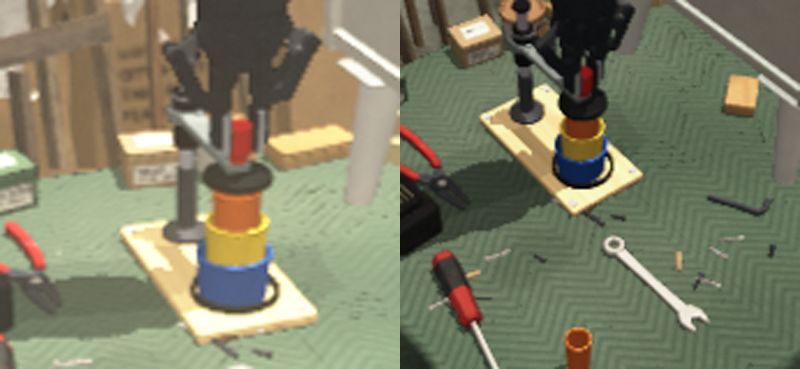

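The pad now sits above the nest, and side force is starting to build. I'll push a little more to confirm the stop.

Request:
{"op": "apply_moves", "data": {
  "plan": [
    [0, -0.3, 0, 0],
    [0, -0.2, 0, 0],
    [0, 0, 0, 0],
    [0, 0, 0, 0],
    [0, 0, 0, 0],
    [0, 0, 0, 0],
    [0, 0, 0, 0],
    [0, 0, 0, 0],
    [0, 0, 0, 0],
    [0, 0, 0, 0]
  ]
}}

```text
t: 41.1
ee_pos: [0.5779, -0.0091, 0.1478]
eef_rot: [3.126, -0.005, -1.578]
ft_force: [-9.8, -8.4, -8.7]
finger_gap: 0.022
grip_force: 59.4
```

Force builds against the stop. Easing back and lowering slowly.

Request:
{"op": "apply_moves", "data": {
  "plan": [
    [0, 0.2, 0, 0],
    [0, 0.1, 0, 0],
    [0, 0, 0.2, 0],
    [0, 0, 0.2, 0],
    [0, 0, 0.2, 0],
    [0, 0, 0.2, 0],
    [0, 0, 0.1, 0],
    [0, 0, 0, 0],
    [0, 0, 0, 0],
    [0, 0, 0, 0]
  ]
}}

```text
t: 42.35
ee_pos: [0.5769, -0.0092, 0.1397]
eef_rot: [3.131, -0.005, -1.578]
ft_force: [-7.4, -7.7, -7.9]
finger_gap: 0.022
grip_force: 59.4
```

Request:
{"op": "apply_moves", "data": {
  "plan": [
    [0, 0, 0.1, 0],
    [0, 0, 0.1, 0],
    [0, 0, 0.1, 0],
    [0, 0, 0, 0],
    [0, 0, 0, 0],
    [0, 0, 0, 0],
    [0, 0, 0, 0],
    [0, 0, 0, 0],
    [0, 0, 0, 0],
    [0, 0, 0, 0]
  ]
}}

```text
t: 43.6
ee_pos: [0.5771, -0.0092, 0.1373]
eef_rot: [3.131, -0.005, -1.578]
ft_force: [-7.5, -8.4, -5.3]
finger_gap: 0.0221
grip_force: 59.8
```

Request:
{"op": "apply_moves", "data": {
  "plan": [
    [0, 0, 0.1, 0],
    [0, 0, 0, 0],
    [0, 0, 0.1, 0],
    [0, 0, 0, 0],
    [0, 0, 0, 0],
    [0, 0, 0, 0],
    [0, 0, 0, 0],
    [0, 0, 0, 0],
    [0, 0, 0, 0],
    [0, 0, 0, 0]
  ]
}}

```text
t: 44.85
ee_pos: [0.5775, -0.0094, 0.137]
eef_rot: [3.133, -0.006, -1.578]
ft_force: [-11.3, -8.2, 5.0]
finger_gap: 0.0223
grip_force: 60.9
```

Request:
{"op": "apply_moves", "data": {
  "plan": [
    [0, 0.2, -0.1, 0],
    [0, 0.2, 0, 0],
    [0, 0, 0, 0],
    [0, 0, 0, 0],
    [0, 0, 0, 0],
    [0, 0, 0, 0],
    [0, 0, 0, 0],
    [0, 0, 0, 0],
    [0, 0, 0, 0],
    [0, 0, 0, 0]
  ]
}}

```text
t: 46.1
ee_pos: [0.5758, -0.0093, 0.1373]
eef_rot: [3.137, -0.005, -1.579]
ft_force: [-2.0, -7.9, -4.4]
finger_gap: 0.0218
grip_force: 59.8
```

Request:
{"op": "apply_moves", "data": {
  "plan": [
    [0, 0, 0.05, 0],
    [0, 0, 0, 0],
    [0, 0, 0, 0],
    [0, 0, 0, 0],
    [0, 0, 0, 0],
    [0, 0, 0, 0],
    [0, 0, 0, 0],
    [0, 0, 0, 0],
    [0, 0, 0, 0],
    [0, 0, 0, 0]
  ],
  "fingers": -0.5
}}

```text
t: 47.35
ee_pos: [0.5781, -0.0072, 0.1374]
eef_rot: [-3.142, 0.0, -1.578]
ft_force: [-0.1, -0.5, -0.4]
finger_gap: 0.0647
grip_force: 0.0
```

Request:
{"op": "apply_moves", "data": {
  "plan": [
    [0, 0, -1, 0],
    [0, 0, -3, 0],
    [0, 0, -4, 0],
    [0, 0, -4, 0],
    [0, 0, -2, 0],
    [0, 0, 0, 0],
    [0, 0, 0, 0],
    [0, 0, 0, 0],
    [0, 0, 0, 0],
    [0, 0, 0, 0]
  ]
}}

```text
t: 48.6
ee_pos: [0.5779, -0.0072, 0.277]
eef_rot: [3.141, 0.0, -1.578]
ft_force: [-0.1, -0.3, 0.6]
finger_gap: 0.0642
grip_force: 0.0
```

```bash
python3 - <<'E'
from h import *
im,e=snap('wrist','w11.png');sd,c=snap('side');s=telemetry.get_state();print(s['ee_pos'],s['ft_force'])
cv2.imwrite('pics/m11.png',np.hstack([cv2.resize(im,(480,300)),cv2.resize(sd[120:230,280:396],(316,300),interpolation=2)])[:,:,::-1])
for t,ce,m in blobs(im,'red',60): print('red',t,ce,onz(e,*ce,.164,True).round(4))
for t,ce,m in blobs(sd,'red',30): print('red side',t,onz(c,t[0]+t[2]/2-.5,t[1]+t[3]/2-.5,.152).round(4),proj(c,[.5745,-.0065,.152]))
E
```

```text
[ 0.57802422 -0.00721126  0.27720364] [-0.90919065 -0.03195236  0.21021624]
red [481  90   8  14  75] [484.66666667  96.96      ] [ 0.4303 -0.0948  0.164 ]
red [310 171  28  30 651] [323.84331797 185.51305684] [ 0.5749 -0.0116  0.164 ]
red side [343 163   9   8  36] [ 0.5766 -0.0043  0.152 ] [346.56351045 166.93498382]
```

View pics/m11.png

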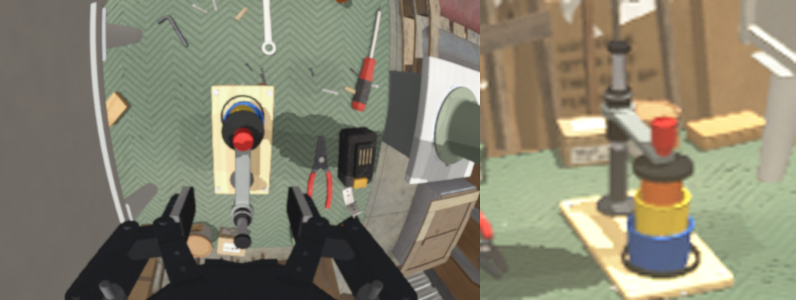

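The pad rests on the small cup, and the bar lies along the board over the nest (knob at (243,141) in the composite). The gripper is well clear.

```bash
python3 -c "
from h import *
print(ctrl.sign_off())"
```

```text
the job is handed in; nothing more can be done
None
```

The three cups are nested upright in the carrier ring, with the clamp bar swung to its stop and lowered by hand until its pad rests on the small cup. I left the tools where they were and handed the job in at about 49 s of the 72 s allowed; the hand-in gave no verdict.

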